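Clip a glaze test tile to its pail's D-ring with a sprung-gate hanger

TASK

Clip the blue test tile to the blue-lidded glaze pail: hold the tile's hanger by its black grip and press the hook gently down over the straight front bar of the pail's D-ring until the sprung gate snaps shut under the bar. Before letting go, draw the hanger gently straight up until you feel the shut gate hold against the bar, then leave the tile hanging quietly by the hook. Do not force anything, tip or shift the pails, or disturb the other things on the bench.

Things in the scene. Friction and masses are not known exactly. Their poses are not given: they have to be found in the camera images.
- hanger: Loose blue-glazed test tile (52 wide in y, 7 thick, 74 high) standing on a pair of round wooden bats by its foot (x = -12 to 38, 52 in y, 8 high), a steel spring-gate hook fixed on top and a black grip on the hook (170 mm in all, 0.18 kg). Origin: underside of the foot, below the tile's mid-plane; z up. Hook and grip lie in its x-z plane; its mouth faces down, on the +x side of the tile.
- hanger_grip (a point): Middle of the black grip, (14, 0, 155) mm in the hanger's frame, axes as the hanger's. A rounded block 28 in x, 12 in y, 34 in z (z = 136 to 170): pinch it across y. Keep the fingertips above z = 136: the ring's bar enters the bow just below.
- hanger_seat (a point): Centre of an 8 mm bar seated in the bow: (14, 0, 126.5) mm in the hanger's frame, axes as the hanger's. The hook is 7 mm round bar: shank up from the tile at x = 0, bow over to the nose at x = 28, whose tip reaches down to z = 101, flared to x = 30.
- gate (a joint): Brass gate in the hook's mouth, hinged on the shank at (2, 0, 90) mm, free end at the nose (22, 0, 110). 0 = shut; opens only inward (up), to 0.75 rad. Its spring resists a bar pressed in from below with 5 to 12 N. It snaps shut when the bar's centre passes z = 119 to 123, 4 to 8 mm before the seat. Drawn down inside, a bar meets the shut gate at z = 105 to 112, 15 to 21 mm below the seat.
- blue_pail: White glaze pail with a blue lid, 157 over the lid, 211 high, full (about 5 kg), standing loose on the bench, partly in crumpled paper. Origin: centre of its underside, z up; its D-ring is on the -x side. It starts to tip when the ring is pulled up with about 17 N.
- blue_ring_bar (a point): Nominal middle of the straight front bar of the blue-lidded pail's D-ring: (-116, 0, 184) mm in the pail's frame, axes as the pail's. The true bar lies up to 6.5 mm higher or lower: its band is clamped by hand, and only the nominal height is reported. 8 mm round, level, straight for 36 mm along y, 35 mm clear of the pail. The hanger goes on with its x axis along the pail's, tile outside.
- ochre_pail: A like pail with a yellow lid, its own amber tile already hanging on its ring (not loose). Origin: centre of its underside. To be left alone; the two pails may stand in either place.
- loop_tool: Loose trimming tool with a wooden handle, 134 long; bystander.
- orange_rib: Loose orange kidney rib, 80 x 56 x 8; bystander.
- green_jar: Loose green glaze jar with a black cap, 50 x 68; bystander.
- ochre_jar: Loose ochre glaze jar with a white cap, 50 x 68; bystander.

How it is judged:
On the way, in this order (a step that is already met when the one before it is completed fails the run):
1. the ring's front bar has passed the gate into the hook and the gate is shut again under it (x of blue_ring_bar in the frame of hanger between 0.004 and 0.024 m and y of blue_ring_bar in the frame of hanger between -0.018 and 0.018 m and z of blue_ring_bar in the frame of hanger between 0.112 and 0.136 m and value of joint gate below 0.1 rad), for 0.1 s.
2. the hanger is drawn up so that the shut gate bears on the bar from below with more than 3 N (x of blue_ring_bar in the frame of hanger between 0.004 and 0.024 m and y of blue_ring_bar in the frame of hanger between -0.018 and 0.018 m and z of blue_ring_bar in the frame of hanger between 0.096 and 0.136 m and value of joint gate below 0.1 rad and z of blue_ring_bar in the frame of hanger below 0.119 m and contact force between hanger and blue_pail above 3 N), for 0.1 s.
At the end, for the whole second after the job is handed in: The blue tile hangs at rest, clear of the bench and within 0.5 rad of upright, from the blue-lidded pail's D-ring: the straight bar in the bow (its nominal point at most 11.5 mm under the seat, within 18 mm of the bar's middle), the gate shut (under 0.1 rad), the pail upright (0.015 rad) (x of blue_ring_bar in the frame of hanger between 0.004 and 0.024 m and y of blue_ring_bar in the frame of hanger between -0.018 and 0.018 m and z of blue_ring_bar in the frame of hanger between 0.115 and 0.136 m and value of joint gate below 0.1 rad and height (world z) of hanger above 0.04 m and linear speed of hanger below 0.05 m/s and angular speed of hanger below 0.6 rad/s and angle between hanger's own z axis and vertical below 0.5 rad and angle between blue_pail's own z axis and vertical below 0.015 rad); the robot touches nothing.
It fails at once if the held hanger pressed or pulled against the blue-lidded pail with more than 20 N (contact force between hanger and blue_pail above 20 N and contact force between the fingers and hanger above 5 N).
It fails at once if blue-lidded pail tipped by more than 0.015 rad or shifted by more than 20 mm (angle between blue_pail's own z axis and vertical above 0.015 rad or distance of blue_pail from where it was at the start of the episode above 0.02 m).
It fails at once if yellow-lidded pail shifted by more than 10 mm (distance of ochre_pail from where it was at the start of the episode above 0.01 m).
It fails at once if the tile tipped by more than 0.7 rad (dropped or knocked over) (angle between hanger's own z axis and vertical above 0.7 rad).
It fails at once if a bystander moved by more than 20 mm (distance of any of loop_tool, orange_rib, green_jar, ochre_jar from where it was at the start of the episode above 0.02 m).
It also fails if it takes over 72 s, if anything falls off the work surface, if the arm or the gripper's body presses on something with over 40 N, if the wrist force passes 120 N, or if a joint passes its speed limit or range.

ROBOT

A 6-joint arm with a two-finger parallel gripper is mounted at the origin on the work surface; the furniture and walls round the work are solid. World frame = base frame: x ahead of the robot, y to its left, z up, the work surface at z = 0. Lengths are in m, angles in rad, forces in N, time in s.
With the tool pointing down it reaches from about 0.375 to 0.9 m from the base axis. Payload 3.1 kg.
Tool frame: the origin (TCP) lies at the centre of the arm's flange, where the gripper is bolted on; the fingertips stand robot.tip_extent ahead of it and the grasp point (between the pads) lies 164 mm ahead of it (robot.tip_extent is the distance from the TCP to the fingertips, in m); z points along the fingers, y is the line along which they close (so a half turn about z gives the same grasp; the last joint's range is limited). The gripper opens to 87 mm and grips with 3 to 60 N. Pads are 19 mm wide; open, the fingers measure 117 mm over their backs; the gripper's body (75 mm by 190 mm) begins 51 mm behind the grasp point.
Start: joints at [-1.405, 0.527, 1.433, -0, 1.181, -0.178], TCP at [0.211, -0.588, 0.405] pointing down, gripper open.
Joint ranges: [-3.08, 3.08], [-0.75, 2.2], [0.22, 2.44], [-1.43, 4.57], [0, 2.65], [-2.85, 2.85]. Speed limits (rad/s): [2.79, 2.79, 3.14, 3.14, 3.14, 3.14].

INTERFACE

Orientations are given as a unit quaternion [x, y, z, w].
In Python, from rig import get_obs, camera, hand_in, cut_out, robot gives the robot as it stands.
- The arm moves only by the tool step_arm, never from a script. Its argument "rows" is a list of rows, each a list of 6 numbers: the shift along the world's x, y, z in m, then the turn, a rotation vector about the world's x, y, z in degrees. A call has 1 to 12 rows; each row shifts and turns the commanded pose from where the row before left it; what a row does not reach is not made up. A row lasts 1/8 s, in which the tool goes at most 62.5 mm and 10.7 degrees, less where a joint would pass 70% of its speed; a pose out of reach is approached as far as the arm can. A call is refused whole if a number of a shift passes 0.0625 or a number of a turn 10.7, either way. A call with a gripper value outside its range is refused whole. "jaw" is the finger opening in m, from 0 to 0.087, set as the call begins (left out, the last holds). The fingers move at their own pace and stop on an object; "squeeze" is the grip in N (left out, the last holds). Time passes only in rows, so rows that do not move let the fingers close. It gives the time, the measured TCP pose, the force, the opening and the grip force at its end, in the units of the state.
- get_obs(): the state, without advancing time (a new reading comes with each control period).
- camera(name): name is "scene" or "top" or "wrist"; returns a dict with "pixels" (384x512x3 uint8, blue, green, red), "depth" (384x512 float32, m along the optical axis (not along the pixel's ray), 0 where there is no reading), "fov_y" (degrees; the focal length in pixels is half the picture's height over the tangent of half this angle, whatever the lens; pixels are square), "cx", "cy" (the principal point, pixels), "extrinsics" (4x4, takes a point from camera to world coordinates); the wrist camera has in their place "mount" (4x4, takes a point from camera to tool coordinates, whose origin is the TCP and whose axes are the flange's). Camera axes: x right, y up, looking along -z (the intrinsics and any distortion apply to the point x, -y, -z); pixel columns grow to the right and rows downward; lengths in m; the calibration is good to about 2 mm. A picture is of the moment at which its call begins: read the wrist's pose just before it.
- hand_in(): hands the job in; it is judged then, once.
Trained networks look in the newest picture that a camera, given by its name, has taken for a name from the list of things; names that differ only in an ending like _2 or _b are one class to them, and where a whole thing is asked for, a point or a joint stands for the part that bears it (a point fixed in the world has none). Each returns a list of dicts, best first, with "confidence" (0 to 1); they miss things now and then, are a little off and sometimes report something else, mostly with a low value. They report only what shows in the picture. A call takes as long as a camera call.
- cut_out(label, camera): "region" (384x512 bool, what is visible of it) and "extent" ([centre column, centre row, width, height] in pixels, round what is visible of it).
The state is a dict: "time": time; "q": joint angles; "joint_velocities": joint speeds; "joint_torque": joint torques, N m; "position": TCP position; "tool_rot": TCP orientation; "ft_force": force on the tool from outside, world axes, zero at the start; "moment": the same for the moment, N m; "grip_width": finger opening in m; "grip_force": force on a finger pad.
Only numpy, scipy, OpenCV 4.12 (cv2) and the standard library are available. Lean on these libraries where they do the work, as an engineer would, in place of code of your own. Each camera call takes 0.05 s, during which the arm holds its last target. There are 200 camera calls.

## Working session

There is one attempt and no reset: what is moved stays moved. The work goes in short steps, Python scripts to look and compute and a tool call to move; the robot and the scene stay as the last step left them, time stands still between calls to the robot, and variables do not carry over. Pictures are saved under pics/ and viewed, at most 10 in all, crops included, and the job is handed in when it is done.

Besides the shell and the picture viewer there is one more tool, called after "Call:" as name([rows], argument=value, ...), one row to a line, values as JSON. step_arm: Moves the arm, as the interface text tells. Its arguments: {"type":"object","properties":{"rows":{"type":"array"},"jaw":{"type":"number"},"squeeze":{"type":"number"}},"required":["rows"]}

```bash
mkdir -p pics
cat > h.py <<'E'
import numpy as np, cv2
from scipy.spatial.transform import Rotation as R
from rig import get_obs, camera, hand_in, cut_out, robot
def ext(name):
    o=get_obs(); c=camera(name)
    if name=='wrist':
        T=np.eye(4);T[:3,:3]=R.from_quat(o['tool_rot']).as_matrix();T[:3,3]=o['position'];E=T@np.array(c['mount'])
    else: E=np.array(c['extrinsics'])
    c['E']=E; c['f']=192/np.tan(np.radians(c['fov_y'])/2)
    return c
def cloud(c):
    d=c['depth'];v,u=np.mgrid[0:384,0:512]
    p=np.stack([(u-c['cx'])/c['f']*d,-(v-c['cy'])/c['f']*d,-d],-1)
    w=p@c['E'][:3,:3].T+c['E'][:3,3]; w[d==0]=np.nan
    return w
E
python3 - <<'E'
from h import *
print({k:v for k,v in vars(robot).items() if not k.startswith('_')} if hasattr(robot,'__dict__') else robot)
o=get_obs();print(o['time'],o['tool_rot'],o['ft_force'])
ims=[]
for n in ['scene','top']:
    c=ext(n); w=cloud(c); ims.append(c['pixels'].copy())
    print(n,{k:v for k,v in c.items() if k not in('pixels','depth','E')})
    for l in ['hanger','hanger_grip','gate','blue_pail','blue_ring_bar','ochre_pail','loop_tool','orange_rib','green_jar','ochre_jar']:
        for r in cut_out(l,n)[:2]:
            p=w[r['region']]; p=p[~np.isnan(p[:,0])]
            print(l,round(r['confidence'],2),np.round(r['extent']),len(p),np.round(np.percentile(p,[2,50,98],axis=0),3).tolist() if len(p) else '')
    cv2.imwrite(f'pics/{n}0.png',c['pixels'])
E
```

```text
{}
0.0 [ 9.85179277e-01  1.71524408e-01 -8.82599753e-06 -1.08109230e-03] [-0.18401029 -0.51265948  0.53067863]
scene {'fov_y': 47.46240025461614, 'cx': 252.1690782839421, 'cy': 188.32905546520504, 'extrinsics': array([[-0.81219589,  0.2200201 , -0.54030453, -0.17609995],
       [-0.58317136, -0.33125363,  0.74174267,  1.00127731],
       [-0.01577954,  0.91753048,  0.39735226,  0.66099955],
       [ 0.        ,  0.        ,  0.        ,  1.        ]]), 'f': np.float64(436.741873957481)}
hanger 0.86 [293. 189.  19.  55.] 474 [[0.43, -0.111, 0.035], [0.445, -0.087, 0.079], [0.488, -0.064, 0.2]]
hanger 0.32 [180. 295.  23.  38.] 683 [[0.432, 0.409, -0.001], [0.445, 0.442, 0.043], [0.477, 0.455, 0.066]]
hanger_grip 0.58 [295. 189.  21.  55.] 449 [[0.43, -0.113, 0.038], [0.445, -0.087, 0.082], [0.48, -0.064, 0.199]]
blue_pail 0.62 [287. 161.  58.  57.] 2084 [[0.53, -0.363, 0.043], [0.597, -0.221, 0.158], [0.691, -0.195, 0.208]]
blue_ring_bar 0.64 [289. 160.  57.  59.] 2089 [[0.519, -0.341, 0.042], [0.594, -0.221, 0.155], [0.684, -0.193, 0.207]]
ochre_pail 0.69 [184. 227.  83.  90.] 5449 [
[... 1416 characters left out ...]
0.615, -0.267, 0.208], [0.697, -0.2, 0.215]]
ochre_pail 0.58 [172. 174.  50.  70.] 2605 [[0.487, 0.211, 0.003], [0.596, 0.269, 0.207], [0.685, 0.352, 0.216]]
loop_tool 0.47 [187. 242.  22.  34.] 87 [[0.321, 0.232, 0.002], [0.375, 0.252, 0.011], [0.418, 0.282, 0.017]]
orange_rib 0.52 [220. 224.  16.  23.] 265 [[0.389, 0.121, 0.0], [0.424, 0.146, 0.01], [0.463, 0.17, 0.016]]
green_jar 0.76 [141. 215.  17.  18.] 203 [[0.439, 0.405, 0.011], [0.46, 0.42, 0.066], [0.483, 0.448, 0.073]]
ochre_jar 0.7 [159. 233.  17.  14.] 177 [[0.381, 0.335, 0.02], [0.4, 0.352, 0.067], [0.42, 0.377, 0.074]]
ochre_jar 0.31 [289. 214.  14.  22.] 203 [[0.436, -0.12, 0.04], [0.455, -0.093, 0.071], [0.486, -0.07, 0.21]]
```

Run:
```python
import cv2
a=cv2.imread('pics/scene0.png')[110:290,150:390];b=cv2.imread('pics/top0.png')[110:290,150:390]
cv2.imwrite('pics/a.png',cv2.resize(cv2.vconcat([a]),None,fx=3.2,fy=3.2,interpolation=cv2.INTER_CUBIC))
cv2.imwrite('pics/b.png',cv2.resize(b,None,fx=3.2,fy=3.2,interpolation=cv2.INTER_CUBIC))
```

```text
(no output)
```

View pics/a.png

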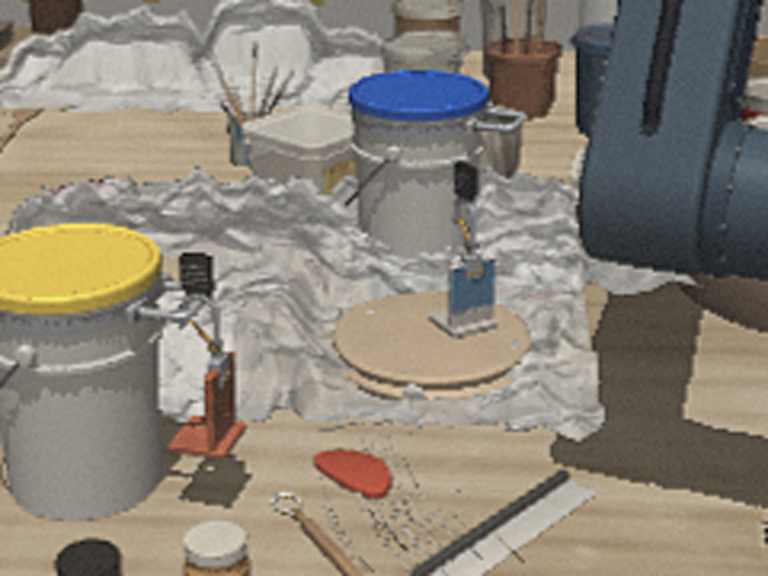

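View pics/b.png

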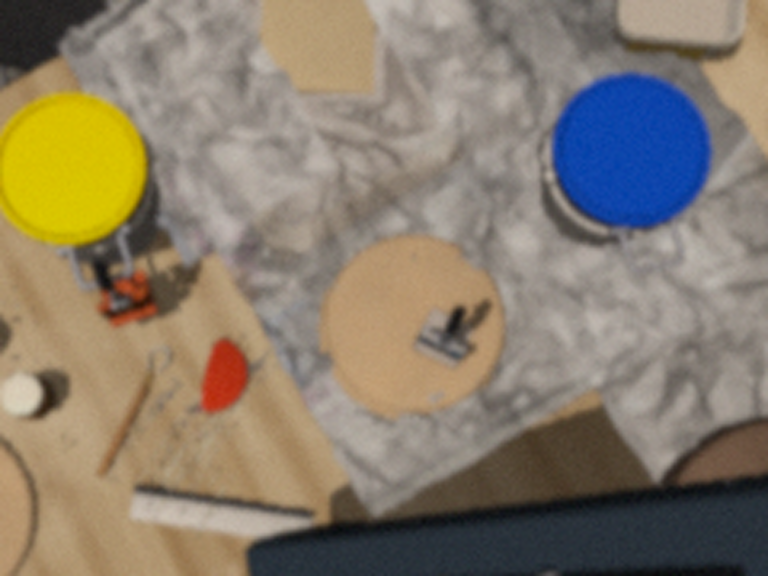

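Call:
step_arm([
  [0.026,0.046,0.016,0,0,0],
  [0.026,0.046,0.016,0,0,0],
  [0.026,0.046,0.016,0,0,0],
  [0.026,0.046,0.016,0,0,0],
  [0.026,0.046,0.016,0,0,0],
  [0.026,0.046,0.016,0,0,0],
  [0.026,0.046,0.016,0,0,0],
  [0,0,0,0,0,0],
  [0,0,0,0,0,0],
])

```text
time: 2.22
position: [0.3932, -0.2663, 0.5167]
tool_rot: [0.985, 0.172, -0.0, 0.0]
ft_force: [0.4, -0.3, -0.0]
grip_width: 0.0872
grip_force: 0.0
```

```bash
cat > look.py <<'E'
import sys
from h import *
n=sys.argv[1]
o=get_obs();print(o['time'],np.round(o['position'],4),R.from_quat(o['tool_rot']).as_matrix().round(3).tolist(),robot.tip_extent)
c=ext('wrist'); w=cloud(c)
print('cam',c['E'][:3,3].round(3),c['E'][:3,:3].round(2).tolist(),c['f'],(c['depth']>0).mean())
for l in ['hanger','hanger_grip','gate','blue_pail','blue_ring_bar']:
    for r in cut_out(l,'wrist')[:2]:
        p=w[r['region']]; p=p[~np.isnan(p[:,0])]
        print(l,round(r['confidence'],2),np.round(r['extent']),len(p),np.round(np.percentile(p,[2,50,98],axis=0),3).tolist() if len(p) else '')
np.savez(f'v{n}.npz',px=c['pixels'],w=w,E=c['E'],f=c['f'],cx=c['cx'],cy=c['cy'])
cv2.imwrite(f'pics/w{n}.png',cv2.resize(c['pixels'],None,fx=1.5,fy=1.5))
E
python3 look.py 1
```

```text
2.225 [ 0.3932 -0.2663  0.5167] [[0.941, 0.339, -0.0], [0.339, -0.941, -0.001], [-0.001, 0.001, -1.0]] 0.1822
cam [ 0.468 -0.239  0.497] [[0.34, 0.9, 0.27], [-0.94, 0.32, 0.1], [0.0, -0.29, 0.96]] 306.51008851573175 0.9959920247395834
hanger 0.56 [135.  67.  93.  54.] 2891 [[0.435, -0.121, 0.043], [0.458, -0.099, 0.106], [0.484, -0.073, 0.207]]
hanger_grip 0.74 [138.  66.  98.  62.] 3011 [[0.434, -0.122, 0.039], [0.458, -0.099, 0.104], [0.484, -0.071, 0.207]]
gate 0.68 [133.  64.   3.  17.] 96 [[0.446, -0.102, 0.111], [0.459, -0.097, 0.141], [0.468, -0.084, 0.15]]
gate 0.63 [135.  66.  97.  58.] 2959 [[0.435, -0.122, 0.043], [0.458, -0.099, 0.106], [0.484, -0.074, 0.207]]
blue_pail 0.65 [352.  42. 149.  84.] 6073 [[0.509, -0.333, 0.038], [0.557, -0.286, 0.19], [0.583, -0.229, 0.212]]
blue_ring_bar 0.75 [352.  42. 149.  82.] 6021 [[0.509, -0.331, 0.044], [0.557, -0.286, 0.19], [0.582, -0.229, 0.212]]
blue_ring_bar 0.26 [139.  69.  93.  58.] 2918 [[0.435, -0.122, 0.043], [0.458, -0.1, 0.106], [0.484, -0.074, 0.207]]
```

View pics/w1.png

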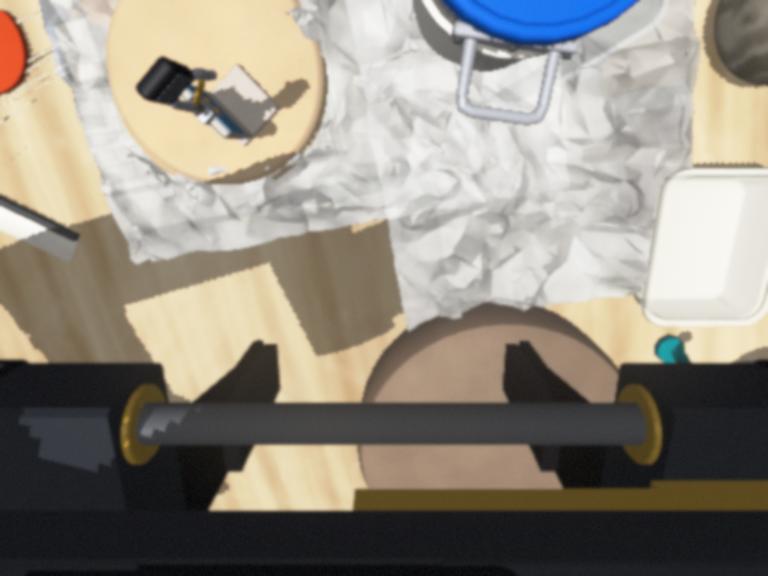

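```bash
cat > ana.py <<'E'
import sys
from h import *
d=np.load(f'v{sys.argv[1]}.npz');w=d['w'];X,Y,Z=w[...,0],w[...,1],w[...,2]
def minrect(m,name):
    p=w[m]; 
    if len(p)<5: print(name,'none');return
    r=cv2.minAreaRect(p[:,:2].astype(np.float32)*1000)
    print(name,len(p),'rect',np.round(r[0],1),np.round(r[1],1),round(r[2],1),'med',np.median(p,0).round(4),'z5-95',np.percentile(p[:,2],[5,95]).round(4))
H=(X>.41)&(X<.51)&(Y>-.15)&(Y<-.05)
minrect(H&(Z>.202),'grip top')
minrect(H&(Z>.18),'grip')
minrect(H&(Z>.07)&(Z<.112),'tile')
minrect(H&(Z>.03)&(Z<.04),'bat')
# lid circle
L=(Z>.2)&(X>.5)&(Y<-.15)
p=w[L]; 
if len(p)>50:
    b,_=cv2.findContours(L.astype(np.uint8),cv2.RETR_EXTERNAL,cv2.CHAIN_APPROX_NONE)
    b=max(b,key=len)[:,0]; q=w[b[:,1],b[:,0],:]; q=q[(b[:,1]>2)&(b[:,1]<380)&(b[:,0]>2)&(b[:,0]<509)]
    A=np.c_[2*q[:,:2],np.ones(len(q))]; s=np.linalg.lstsq(A,(q[:,:2]**2).sum(1),rcond=None)[0]
    c=s[:2];print('lid c',c.round(4),'r',np.sqrt(s[2]+c@c).round(4),'z',np.median(p[:,2]).round(4))
# ring: exclude lid
Rg=(Z>.15)&(Z<.2)&(X>.46)&(X<.6)&(Y<-.2)&(Y>-.36)
from itertools import product
v,u=np.where(Rg)
if len(v):
  p=w[Rg]; C=np.array([.615,-.268]); rr=np.hypot(*(p[:,:2]-C).T)
  for lo in np.arange(.075,.13,.005):
    k=(rr>=lo)&(rr<lo+.005)
    if k.sum(): 
        a=np.arctan2(*(p[k,:2]-C).T[::-1]); print(round(lo,3),k.sum(),np.degrees(np.unwrap(a%(2*np.pi))).min().round(1),np.degrees(a%(2*np.pi)).max().round(1),p[k,2].mean().round(4))
  k=rr>.108
  q=p[k]; print('front bar',len(q)); 
  if len(q)>8:
    r=cv2.minAreaRect(q[:,:2].astype(np.float32)*1000);print(r,np.percentile(q[:,2],[5,50,95]))
  kk=Rg.copy();kk[Rg]=k;vv,uu=np.where(kk);print('px',uu.min(),uu.max(),vv.min(),vv.max())
E
python3 ana.py 1
```

```text
grip top 466 rect [459.6 -96.7] [11.5 27.7] 62.7 med [ 0.4599 -0.0979  0.2061] z5-95 [0.2029 0.2077]
grip 800 rect [459.5 -97. ] [12.2 27.9] 63.0 med [ 0.4598 -0.0999  0.2041] z5-95 [0.1834 0.2074]
tile 418 rect [448.1 -91.5] [50.6 12.2] 63.2 med [ 0.4441 -0.1018  0.1036] z5-95 [0.074  0.1114]
bat 3509 rect [ 460. -100.] [100.   99.9] 0.0 med [ 0.4758 -0.1133  0.037 ] z5-95 [0.0354 0.0385]
lid c [ 0.6242 -0.2726] r 0.0768 z 0.2083
0.075 190 168.8 239.3 0.1882
0.08 122 175.4 224.0 0.1871
0.085 108 176.7 217.6 0.1873
0.09 105 177.5 215.3 0.1875
0.095 106 178.3 214.4 0.1873
0.1 180 179.0 213.3 0.1872
0.105 342 180.2 211.8 0.1877
0.11 99 184.3 210.4 0.1865
front bar 242
((510.9981689453125, -297.92022705078125), (7.023194313049316, 55.24881362915039), 15.987593650817871) [0.18477064 0.18718513 0.18883336]
px 305 363 72 83
```

Call:
step_arm([
  [0.0,0.02,0.0,0,0,0],
  [0.0,0.02,0.0,0,0,0],
  [0.0,0.01,0.0,0,0,0],
  [0,0,0,0,0,0],
  [0,0,0,0,0,0],
])

```text
time: 3.15
position: [0.3935, -0.2162, 0.517]
tool_rot: [0.985, 0.172, 0.0, 0.0]
ft_force: [0.3, 0.3, -0.4]
grip_width: 0.0872
grip_force: 0.0
```

```bash
python3 look.py 2; python3 ana.py 2
```

```text
3.15 [ 0.3935 -0.2162  0.517 ] [[0.941, 0.339, 0.001], [0.339, -0.941, -0.001], [0.0, 0.001, -1.0]] 0.1822
cam [ 0.469 -0.189  0.497] [[0.34, 0.9, 0.27], [-0.94, 0.32, 0.1], [0.0, -0.29, 0.96]] 306.51008851573175 0.995819091796875
hanger 0.81 [180.  83.  73.  52.] 2230 [[0.435, -0.123, 0.043], [0.459, -0.1, 0.101], [0.485, -0.08, 0.207]]
hanger_grip 0.74 [184.  83.  73.  52.] 2262 [[0.435, -0.122, 0.04], [0.459, -0.1, 0.096], [0.486, -0.08, 0.207]]
blue_pail 0.64 [404.  51. 190. 100.] 10056 [[0.511, -0.34, 0.044], [0.565, -0.28, 0.206], [0.602, -0.218, 0.212]]
blue_ring_bar 0.89 [405.  50. 191. 100.] 9872 [[0.511, -0.338, 0.052], [0.565, -0.279, 0.206], [0.601, -0.217, 0.212]]
grip top 432 rect [ 442.2 -124.1] [78.  27.8] 58.0 med [ 0.4597 -0.0973  0.2062] z5-95 [0.2032 0.2077]
grip 625 rect [ 434.8 -114.9] [81.5 27. ] 36.4 med [ 0.4597 -0.099   0.2053] z5-95 [0.1842 0.2075]
tile 225 rect [445.2 -96.6] [38.9 12.1] 53.8 med [ 0.4418 -0.1049  0.1047] z5-95 [0.0745 0.1116]
bat 3384 rect [ 460. -100.] [ 99.9 100. ] 90.0 med [ 0.4765 -0.1129  0.037 ] z5-95 [0.0355 0.0384]
lid c [ 0.6244 -0.2721] r 0.0769 z 0.2073
0.075 179 168.9 227.3 0.1879
0.08 110 175.5 224.2 0.1872
0.085 110 176.6 216.7 0.1872
0.09 104 177.2 215.2 0.1873
0.095 101 178.2 213.7 0.1871
0.1 176 179.0 212.6 0.1871
0.105 341 180.2 211.9 0.1876
0.11 78 183.7 209.6 0.1864
front bar 208
((510.9616394042969, -297.2162780761719), (6.378341197967529, 55.42095947265625), 14.964680671691895) [0.18488202 0.18728209 0.18885452]
px 352 409 91 102
```

```bash
cat > bar.py <<'E'
import sys
from h import *
C=np.array([.6243,-.2723])
for n in sys.argv[1:]:
    d=np.load(f'v{n}.npz');w=d['w'];P=w.reshape(-1,3);P=P[~np.isnan(P[:,0])]
    th=np.radians(15.5)
    for it in range(6):
        ex=np.array([np.cos(th),np.sin(th)]);ey=np.array([-ex[1],ex[0]])
        q=np.c_[(P[:,:2]-C)@ex,(P[:,:2]-C)@ey,P[:,2]]
        m=(abs(q[:,0]+.116)<.009)&(abs(q[:,1])<.022)&(q[:,2]>.17)&(q[:,2]<.2)
        k=np.polyfit(q[m,1],q[m,0],1); th-=np.arctan(k[0])
    r=(q[:,2]>.175)&(q[:,2]<.2)&(q[:,0]<-.09)&(q[:,0]>-.13)&(abs(q[:,1])<.05)
    a=(q[:,2]>.175)&(q[:,2]<.2)&(q[:,0]<-.088)&(q[:,0]>-.108)&(abs(q[:,1])<.05)
    z=[np.percentile(q[m&(abs(q[:,1]-y)<.005),2],[50,95]).round(4).tolist() for y in (-.015,0,.015)]
    print(n,'yaw',np.degrees(th),'x',q[m,0].min(),q[m,0].max(),'y range',q[r,1].min(),q[r,1].max(),'arms',q[a&(q[:,1]<0),1].mean(),q[a&(q[:,1]>0),1].mean(),'z',z)
    yc=(q[r,1].min()+q[r,1].max())/2; print('centre',C+ex*(q[m,0].min()+q[m,0].max())/2+ey*yc)
    print('paper: max z along outward',[(round(x,2),np.nanmax(q[(abs(q[:,0]-x)<.01)&(abs(q[:,1])<.03)&(q[:,2]<.17),2],initial=-1).round(3)) for x in np.arange(-.24,-.07,.02)])
E
python3 bar.py 1 2
```

```text
Traceback (most recent call last):
  File "bar.py", line 14, in <module>
    z=[np.percentile(q[m&(abs(q[:,1]-y)<.005),2],[50,95]).round(4).tolist() for y in (-.015,0,.015)]
       ~~~~~~~~~~~~~^^^^^^^^^^^^^^^^^^^^^^^^^^^^^^^^^^^^^
IndexError: index -1 is out of bounds for axis 0 with size 0
```

Call:
step_arm([
  [0.008,0.014,-0.008,0,0,-7],
  [0.008,0.014,-0.008,0,0,-7],
  [0.008,0.014,-0.008,0,0,-7],
  [0.008,0.014,-0.008,0,0,-7],
  [0.008,0.014,-0.008,0,0,-7],
  [0.008,0.014,-0.008,0,0,-7],
  [0.008,0.014,-0.008,0,0,-4.9],
  [0.01,0.021,-0.008,0,0,0],
  [0,0,0,0,0,0],
  [0,0,0,0,0,0],
])

```text
time: 4.7
position: [0.4593, -0.0976, 0.4529]
tool_rot: [0.972, -0.235, 0.0, 0.0]
ft_force: [-0.0, 0.0, 0.3]
grip_width: 0.0867
grip_force: 0.0
```

```bash
python3 look.py 3|cut -c1-300; python3 ana.py 3 | head -4
```

```text
4.7 [ 0.4593 -0.0976  0.4529] [[0.89, -0.456, 0.0], [-0.456, -0.89, -0.001], [0.0, 0.0, -1.0]] 0.1822
cam [ 0.53  -0.134  0.433] [[-0.46, 0.85, 0.26], [-0.89, -0.44, -0.13], [0.0, -0.29, 0.96]] 306.51008851573175 0.9960123697916666
hanger 0.88 [256. 185.  43.  79.] 2477 [[0.438, -0.123, 0.042], [0.461, -0.099, 0.068], [0.485, -0.07, 0.207]]
hanger_grip 0.96 [260. 183.  47.  77.] 2474 [[0.438, -0.122, 0.042], [0.461, -0.099, 0.068], [0.485, -0.069, 0.207]]
hanger_grip 0.33 [392.  23. 217.  45.] 3722 [[0.506, -0.351, 0.032], [0.558, -0.251, 0.149], [0.602, -0.209, 0.189]]
blue_pail 0.86 [391.  22. 220.  42.] 3528 [[0.507, -0.308, 0.035], [0.559, -0.248, 0.149], [0.603, -0.208, 0.189]]
blue_ring_bar 0.61 [394.  21. 220.  42.] 3584 [[0.507, -0.314, 0.035], [0.558, -0.25, 0.149], [0.602, -0.209, 0.189]]
grip top 43196 rect [471.3 -97.1] [118.6  47.1] 62.9 med [ 0.4839 -0.1041  0.3697] z5-95 [0.298  0.3833]
grip 43328 rect [471.3 -97.1] [118.6  47.1] 62.9 med [ 0.4838 -0.1041  0.3696] z5-95 [0.2965 0.3833]
tile 459 rect [448.9 -90.6] [51.4 12.3] 65.3 med [ 0.4497 -0.0867  0.1058] z5-95 [0.0764 0.1113]
bat 3515 rect [ 460. -100.] [ 99.9 100. ] 0.0 med [ 0.4793 -0.1174  0.037 ] z5-95 [0.0356 0.0383]
```

View pics/w3.png

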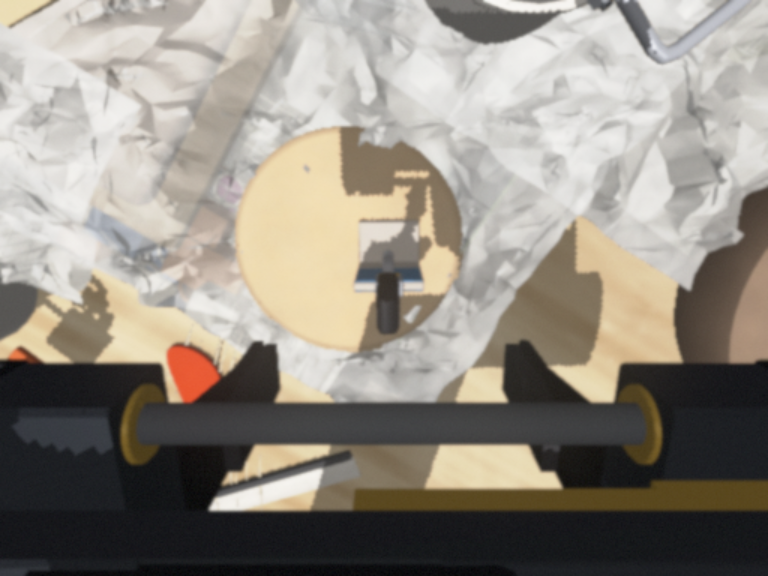

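```bash
sed -i 's/th-=np.arctan(k\[0\])/th-=np.arctan(k[0]); print(m.sum(),np.degrees(th).round(2),q[m].mean(0).round(4))/; s/z=\[.*$/z=np.percentile(q[m,2],[5,50,95])/' bar.py; python3 bar.py 1 2
python3 - <<'E'
from h import *
w=np.load('v3.npz')['w'];X,Y,Z=w[...,0],w[...,1],w[...,2]
m=(Z>.19)&(Z<.225)&(X>.42)&(X<.5)&(Y>-.14)&(Y<-.06)
p=w[m];print(len(p),cv2.minAreaRect(p[:,:2].astype(np.float32)*1000),p[:,2].max(),np.median(p[:,2]))
E
```

```text
435 17.57 [-0.1143 -0.0011  0.1874]
409 19.5 [-0.1143  0.0007  0.1874]
378 21.72 [-0.1142  0.0023  0.1873]
341 24.4 [-0.1141  0.0044  0.1873]
294 28.93 [-0.1139  0.0072  0.1873]
205 41.43 [-0.1134  0.0119  0.1873]
1 yaw 41.42880350598731 x -0.11902385207529735 -0.107133503833067 y range -0.004502069059344538 0.04996311281588725 arms -0.0016336963234232739 0.017933303384983133 z [0.18544201 0.1873399  0.18916033]
centre [ 0.51433865 -0.30711328]
paper: max z along outward [(np.float64(-0.24), np.float64(0.069)), (np.float64(-0.22), np.float64(0.069)), (np.float64(-0.2), np.float64(0.064)), (np.float64(-0.18), np.float64(0.065)), (np.float64(-0.16), np.float64(0.066)), (np.float64(-0.14), np.float64(0.063)), (np.float64(-0.12), np.float64(0.061)), (np.float64(-0.1), np.float64(0.055)), (np.float64(-0.08), np.float64(0.152))]
413 17.34 [-0.1142 -0.0006  0.1874]
393 19.71 [-0.114   0.0006  0.1874]
350 21.49 [-0.114   0.0029  0.1874]
327 24.35 [-0.1138  0.0044  0.1874]
277 28.64 [-0.1137  0.0074  0.1874]
198 40.16 [-0.1132  0.0119  0.1874]
2 yaw 40.160197144318595 x -0.1189907225335218 -0.10706934772056348 y range -0.003915758178811194 0.04998161544215262 arms -0.0016224275031986863 0.0182532477191117 z [0.18530494 0.18757902 0.18905505]
centre [ 0.51406252 -0.30627063]
paper: max z along outward [(np.float64(-0.24), np.float64(0.069)), (np.float64(-0.22), np.float64(0.069)), (np.float64(-0.2), np.float64(0.064)), (np.float64(-0.18), np.float64(0.065)), (np.float64(-0.16), np.float64(0.066)), (np.float64(-0.14), np.float64(0.062)), (np.float64(-0.12), np.float64(0.061)), (np.float64(-0.1), np.float64(0.056)), (np.float64(-0.08), np.float64(0.152))]
559 ((460.2762451171875, -96.72206115722656), (12.243444442749023, 26.99573516845703), 63.259239196777344) 0.20856730230415382 0.2059233759072787
```

```bash
cat > bar.py <<'E'
import sys
from h import *
C=np.array([.6243,-.2723]);th=np.radians(15.5)
ex=np.array([np.cos(th),np.sin(th)]);ey=np.array([-ex[1],ex[0]])
for n in sys.argv[1:]:
    d=np.load(f'v{n}.npz');w=d['w'];P=w.reshape(-1,3);P=P[~np.isnan(P[:,0])]
    q=np.c_[(P[:,:2]-C)@ex,(P[:,:2]-C)@ey,P[:,2]]*1000
    r=q[(q[:,2]>172)&(q[:,2]<200)&(q[:,0]<-80)&(q[:,0]>-130)&(abs(q[:,1])<50)]
    print(n)
    for y in range(-35,36,5):
        k=r[abs(r[:,1]-y)<2.5]
        if len(k): print('y',y,'x',k[:,0].min().round(1),k[:,0].max().round(1),len(k))
    for x in range(-106,-78,5):
        k=r[abs(r[:,0]-x)<2.5]; a=k[k[:,1]<0,1];b=k[k[:,1]>0,1]
        if len(a) and len(b): print('x',x,'y',a.min().round(1),a.max().round(1),b.min().round(1),b.max().round(1))
    k=q[(q[:,2]<170)&(abs(q[:,1])<30)]
    print('paper',[(x,k[abs(k[:,0]-x)<5,2].max().round()) for x in range(-200,-85,10) if (abs(k[:,0]-x)<5).any()])
E
python3 bar.py 1 2
```

```text
1
y -25 x -111.3 -80.3 66
y -20 x -117.8 -80.4 247
y -15 x -119.1 -84.8 85
y -10 x -119.4 -111.5 48
y -5 x -119.0 -111.6 46
y 0 x -118.5 -111.2 47
y 5 x -118.6 -110.7 47
y 10 x -118.2 -111.0 45
y 15 x -117.7 -110.4 48
y 20 x -117.7 -110.1 47
y 25 x -117.4 -80.8 65
y 30 x -116.0 -80.0 220
y 35 x -113.6 -80.1 114
x -106 y -24.0 -16.3 27.3 35.1
x -101 y -24.1 -16.4 27.8 35.3
x -96 y -24.5 -17.0 27.3 35.1
x -91 y -25.2 -17.2 27.0 34.7
x -86 y -25.3 -17.3 26.7 34.5
x -81 y -25.5 -17.6 26.4 34.2
paper [(-200, np.float64(60.0)), (-190, np.float64(51.0)), (-180, np.float64(51.0)), (-170, np.float64(52.0)), (-160, np.float64(58.0)), (-150, np.float64(62.0)), (-140, np.float64(63.0)), (-130, np.float64(62.0)), (-120, np.float64(61.0)), (-110, np.float64(55.0)), (-100, np.float64(50.0)), (-90, np.float64(53.0))]
2
y -25 x -109.1 -80.6 48
y -20 x -117.8 -80.0 240
y -15 x -119.0 -86.2 97
y -10 x -119.2 -111.8 43
y -5 x -118.9 -111.3 46
y 0 x -118.3 -110.9 43
y 5 x -118.5 -111.1 47
y 10 x -118.1 -110.5 45
y 15 x -117.6 -110.0 44
y 20 x -117.7 -109.7 46
y 25 x -117.2 -82.8 55
y 30 x -115.8 -80.2 202
y 35 x -113.3 -80.3 132
x -106 y -23.6 -16.0 27.0 35.3
x -101 y -23.7 -16.6 27.7 35.3
x -96 y -24.2 -16.6 27.2 35.1
x -91 y -24.8 -16.4 27.3 34.8
x -86 y -25.0 -16.9 27.3 34.7
x -81 y -24.8 -17.6 26.5 34.5
paper [(-200, np.float64(59.0)), (-190, np.float64(51.0)), (-180, np.float64(51.0)), (-170, np.float64(52.0)), (-160, np.float64(58.0)), (-150, np.float64(63.0)), (-140, np.float64(62.0)), (-130, np.float64(61.0)), (-120, np.float64(60.0)), (-110, np.float64(56.0)), (-100, np.float64(54.0)), (-90, np.float64(54.0))]
```

```bash
cat > fp.py <<'E'
from h import *
B=np.array([.5118,-.2978]);th=np.radians(12.7)
ex=np.array([np.cos(th),np.sin(th)]);ey=np.array([-ex[1],ex[0]])
P=np.concatenate([np.load(f'v{n}.npz')['w'].reshape(-1,3) for n in (1,2)]);P=P[~np.isnan(P[:,0])]
q=np.c_[(P[:,:2]-B)@ex,(P[:,:2]-B)@ey,P[:,2]]*1000
q[:,0]+=14
q=q[q[:,2]<150]
print('rows x (hanger frame), cols y -40..40')
for x in range(-100,45,10):
    print(x,[int(max(q[(abs(q[:,0]-x)<5)&(abs(q[:,1]-y)<5),2],default=-1)) for y in range(-40,41,10)])
E
python3 fp.py
```

```text
rows x (hanger frame), cols y -40..40
-100 [70, 77, 74, 56, 38, 37, 33, 34, 36]
-90 [67, 77, 66, 42, 33, 32, 35, 44, 48]
-80 [62, 58, 44, 34, 35, 42, 48, 57, 57]
-70 [63, 52, 38, 38, 46, 50, 55, 58, 59]
-60 [56, 40, 45, 45, 45, 47, 55, 56, 50]
-50 [51, 43, 47, 46, 45, 51, 49, 47, 31]
-40 [55, 47, 45, 45, 50, 52, 46, 38, 31]
-30 [61, 54, 58, 57, 51, 49, 45, 39, 35]
-20 [63, 59, 59, 58, 54, 48, 44, 44, 41]
-10 [61, 62, 59, 55, 53, 50, 53, 53, 44]
0 [61, 61, 54, 48, 45, 47, 51, 52, 50]
10 [59, 60, 58, 49, 43, 45, 42, 41, 52]
20 [53, 54, 55, 55, 46, 44, 45, 41, 48]
30 [43, 45, 47, 53, 52, 44, 40, 37, 38]
40 [41, 46, 48, 48, 54, 52, 48, 42, 36]
```

Call:
step_arm([
  [0.0,0.0,-0.02,0,0,0],
  [0.0,0.0,-0.02,0,0,0],
  [0,0,-0.02,0,0,0],
  [0,0,-0.02,0,0,0],
  [0,0,-0.0135,0,0,0],
  [0,0,0,0,0,0],
], jaw=0.06)

```text
time: 5.75
position: [0.4591, -0.0972, 0.3586]
tool_rot: [0.972, -0.235, -0.001, -0.0]
ft_force: [-0.5, 0.0, -0.1]
grip_width: 0.06
grip_force: 0.0
```

Call:
step_arm([
  [0,0,0,0,0,0],
  [0,0,0,0,0,0],
  [0,0,0,0,0,0],
  [0,0,0,0,0,0],
  [0,0,0,0,0,0],
  [0,0,0,0,0,0],
], jaw=0.0, squeeze=35)

```text
time: 6.5
position: [0.4592, -0.0971, 0.3592]
tool_rot: [0.972, -0.235, -0.0, -0.0]
ft_force: [1.0, 1.8, -0.0]
grip_width: 0.0116
grip_force: 35.0
```

Call:
step_arm([
  [0,0,0.015,0,0,0],
  [0,0,0.025,0,0,0],
  [0,0,0.03,0,0,0],
  [0,0,0.03,0,0,0],
  [0,0,0,0,0,0],
])

```text
time: 7.12
position: [0.4597, -0.0973, 0.4609]
tool_rot: [0.972, -0.235, 0.003, 0.001]
ft_force: [-0.8, -0.5, -2.1]
grip_width: 0.0117
grip_force: 35.0
```

Call:
step_arm([
  [-0.0014,-0.0115,0,0,0,2.8],
  [-0.0032,-0.025,0,0,0,4.5],
  [-0.0032,-0.025,0,0,0,4.5],
  [-0.0032,-0.025,0,0,0,4.5],
  [-0.0032,-0.025,0,0,0,4.5],
  [-0.0032,-0.025,0,0,0,4.5],
  [-0.0032,-0.025,0,0,0,4.5],
  [-0.0032,-0.025,0,0,0,4.5],
  [-0.0032,-0.025,0,0,0,5.5],
  [0,0,0,0,0,0],
  [0,0,0,0,0,0],
])

```text
time: 8.5
position: [0.432, -0.3079, 0.4578]
tool_rot: [0.994, 0.11, -0.001, -0.002]
ft_force: [0.1, 0.3, -1.6]
grip_width: 0.0116
grip_force: 35.0
```

```bash
python3 look.py 4|cut -c1-250; sed -i 's/th=np.radians(15.5)/th=np.radians(12.7)/' bar.py; python3 bar.py 4
python3 - <<'E'
from h import *
# side look from scene camera
c=ext('scene');cv2.imwrite('pics/s4.png',cv2.resize(c['pixels'][100:250,230:400],None,fx=4,fy=4,interpolation=cv2.INTER_CUBIC))
np.savez('s4.npz',w=cloud(c))
E
```

```text
8.5 [ 0.432  -0.3079  0.4578] [[0.976, 0.218, -0.002], [0.218, -0.976, 0.003], [-0.001, -0.003, -1.0]] 0.1822
cam [ 0.51  -0.291  0.438] [[0.22, 0.93, 0.29], [-0.98, 0.21, 0.06], [-0.0, -0.29, 0.96]] 306.51008851573175 0.9962056477864584
hanger 0.9 [257. 214.  64. 107.] 4618 [[0.414, -0.331, 0.142], [0.435, -0.305, 0.181], [0.455, -0.283, 0.306]]
hanger_grip 0.78 [260. 213.  65. 114.] 4709 [[0.414, -0.332, 0.142], [0.436, -0.305, 0.181], [0.455, -0.282, 0.306]]
blue_pail 0.8 [273.  52. 168. 104.] 8134 [[0.51, -0.331, 0.057], [0.558, -0.288, 0.207], [0.58, -0.24, 0.212]]
blue_ring_bar 0.65 [274.  53. 168. 100.] 8247 [[0.509, -0.33, 0.046], [0.557, -0.288, 0.207], [0.58, -0.239, 0.212]]
4
y -30 x -111.2 -80.0 98
y -25 x -116.5 -80.0 335
y -20 x -118.8 -80.3 138
y -15 x -118.7 -111.2 61
y -10 x -118.0 -111.2 69
y -5 x -118.0 -111.2 60
y 0 x -118.0 -111.2 70
y 5 x -118.0 -111.2 60
y 10 x -118.0 -111.2 64
y 15 x -118.0 -111.2 66
y 20 x -117.9 -80.3 98
y 25 x -117.2 -80.0 341
y 30 x -112.7 -80.1 141
x -106 y -29.5 -21.1 21.8 29.7
x -101 y -29.4 -21.7 22.4 30.3
x -96 y -29.0 -22.0 22.4 30.1
x -91 y -29.7 -21.9 22.3 30.0
x -86 y -29.3 -21.8 22.2 29.9
x -81 y -29.0 -22.2 22.2 29.7
paper [(-200, np.float64(146.0)), (-190, np.float64(146.0)), (-180, np.float64(146.0)), (-170, np.float64(145.0)), (-160, np.float64(57.0)), (-150, np.float64(60.0)), (-140, np.float64(61.0)), (-130, np.float64(59.0)), (-120, np.float64(60.0)), (-110, np.float64(56.0)), (-100, np.float64(57.0)), (-90, np.float64(52.0))]
```

View pics/w4.png

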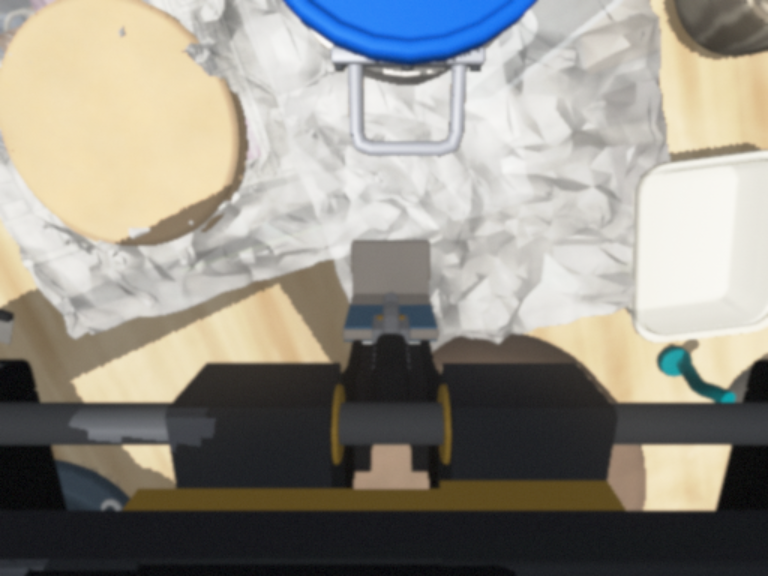

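View pics/s4.png

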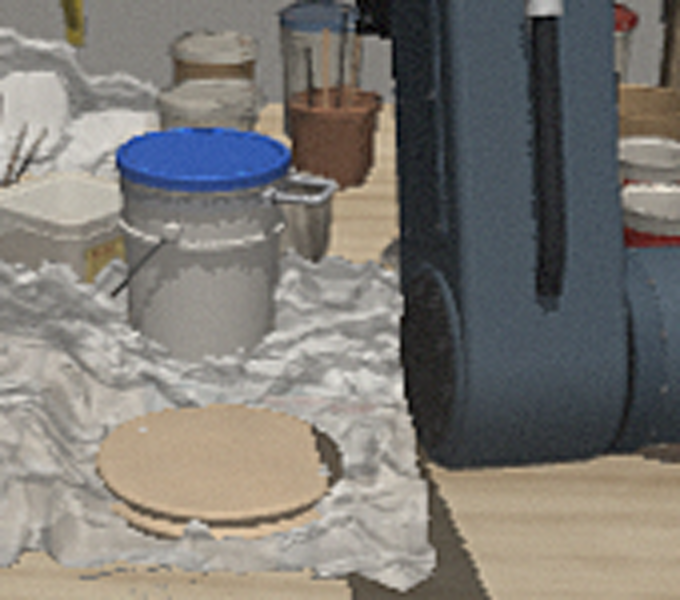

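Call:
step_arm([
  [0,0,-0.012,0,0,0],
  [0,0,-0.012,0,0,0],
  [0,0,-0.012,0,0,0],
  [0.0098,0.0021,0,0,0,0],
  [0.0098,0.0021,0,0,0,0],
  [0.0098,0.0021,0,0,0,0],
  [0.0098,0.0021,0,0,0,0],
  [0.0098,0.0021,0,0,0,0],
  [0,0,0,0,0,0],
])

```text
time: 9.98
position: [0.4821, -0.2979, 0.4233]
tool_rot: [0.994, 0.111, 0.0, 0.0]
ft_force: [-0.4, 1.5, -1.6]
grip_width: 0.012
grip_force: 35.0
```

Call:
step_arm([
  [0.0098,0.0021,0,0,0,0],
  [0.0098,0.0021,0,0,0,0],
  [0.0096,0.0023,0,0,0,0],
  [0,0,0,0,0,0],
  [0,0,0,0,0,0],
])

```text
time: 10.6
position: [0.5104, -0.2916, 0.4231]
tool_rot: [0.994, 0.11, -0.0, -0.0]
ft_force: [-0.0, 0.0, -1.4]
grip_width: 0.0115
grip_force: 35.0
```

```bash
python3 look.py 5|head -4|cut -c1-250
cat >> bar.py <<'E'
B=C-ex*.1148
q=np.c_[(P[:,:2]-B)@ex+.014,(P[:,:2]-B)@ey-.007]*1000
E
python3 bar.py 5
```

```text
10.6 [ 0.5104 -0.2916  0.4231] [[0.976, 0.219, -0.001], [0.219, -0.976, 0.0], [-0.001, -0.0, -1.0]] 0.1822
cam [ 0.588 -0.274  0.403] [[0.22, 0.93, 0.28], [-0.98, 0.21, 0.06], [-0.0, -0.29, 0.96]] 306.51008851573175 0.99609375
hanger 0.57 [260. 215.  66. 103.] 3725 [[0.492, -0.317, 0.108], [0.515, -0.29, 0.172], [0.528, -0.271, 0.271]]
hanger_grip 0.78 [260. 214.  65. 106.] 3660 [[0.493, -0.316, 0.108], [0.516, -0.29, 0.172], [0.528, -0.271, 0.271]]
5
y -30 x -110.7 -80.3 91
y -25 x -116.7 -80.1 322
y -20 x -129.9 -81.0 144
y -15 x -129.8 -110.3 113
y -10 x -129.7 -110.4 110
y -5 x -129.9 -110.5 106
y 0 x -129.3 -110.5 120
y 10 x -125.9 -110.3 37
y 15 x -130.0 -110.4 139
y 20 x -129.9 -80.1 132
y 25 x -129.7 -80.1 371
y 30 x -130.0 -80.1 160
x -106 y -29.3 -20.9 21.5 29.7
x -101 y -28.8 -21.6 22.7 29.5
x -96 y -29.7 -22.0 22.6 30.2
x -91 y -29.4 -21.9 22.6 30.1
x -86 y -29.9 -21.8 22.4 29.9
x -81 y -29.6 -22.2 22.4 29.7
paper [(-200, np.float64(41.0)), (-190, np.float64(51.0)), (-160, np.float64(53.0)), (-150, np.float64(57.0)), (-140, np.float64(61.0)), (-130, np.float64(170.0)), (-120, np.float64(169.0)), (-110, np.float64(111.0)), (-100, np.float64(111.0)), (-90, np.float64(110.0))]
```

View pics/w5.png

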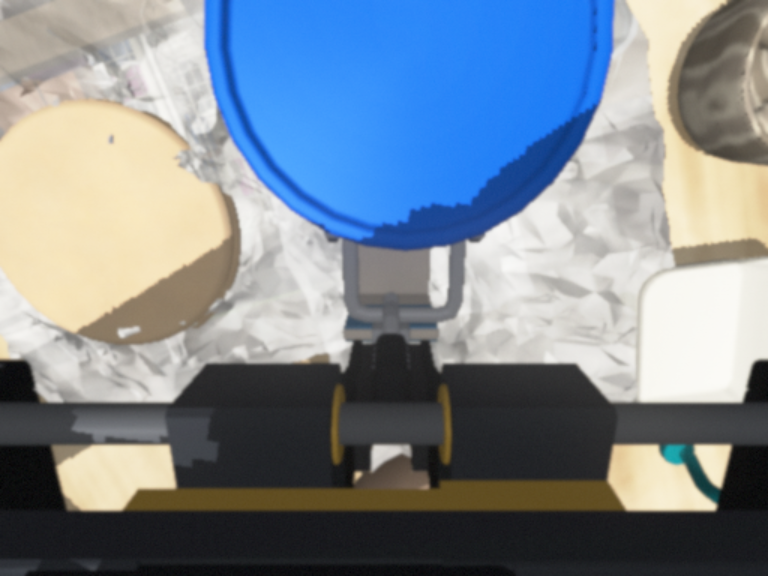

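Call:
step_arm([
  [0,0,-0.003,0,0,0],
  [0,0,-0.003,0,0,0],
  [0,0,-0.003,0,0,0],
  [0,0,-0.002,0,0,0],
  [0,0,-0.002,0,0,0],
  [0,0,-0.002,0,0,0],
  [0,0,-0.002,0,0,0],
  [0,0,0,0,0,0],
])

```text
time: 11.9
position: [0.5099, -0.2923, 0.4075]
tool_rot: [0.994, 0.111, -0.001, 0.001]
ft_force: [-4.2, -0.7, 5.1]
grip_width: 0.0118
grip_force: 35.0
```

Call:
step_arm([
  [0,0,-0.002,0,0,0],
  [0,0,-0.002,0,0,0],
  [0,0,-0.002,0,0,0],
  [0,0,0,0,0,0],
])

```text
time: 12.4
position: [0.5096, -0.2923, 0.4008]
tool_rot: [0.994, 0.111, -0.002, 0.001]
ft_force: [-5.2, -1.9, 2.9]
grip_width: 0.012
grip_force: 35.0
```

Call:
step_arm([
  [0,0,-0.002,0,0,0],
  [0,0,-0.002,0,0,0],
  [0,0,-0.002,0,0,0],
  [0,0,0,0,0,0],
])

```text
time: 12.9
position: [0.51, -0.2917, 0.3934]
tool_rot: [0.994, 0.11, -0.001, -0.0]
ft_force: [-6.0, -1.8, 0.0]
grip_width: 0.0114
grip_force: 35.0
```

Call:
step_arm([
  [0,0,-0.002,0,0,0],
  [0,0,-0.002,0,0,0],
  [0,0,0,0,0,0],
])

```text
time: 13.28
position: [0.51, -0.2915, 0.389]
tool_rot: [0.994, 0.11, -0.001, -0.001]
ft_force: [-6.0, -2.4, -1.7]
grip_width: 0.0118
grip_force: 35.0
```

Call:
step_arm([
  [0,0,-0.002,0,0,0],
  [0,0,-0.001,0,0,0],
  [0,0,0,0,0,0],
])

```text
time: 13.65
position: [0.5112, -0.2913, 0.3864]
tool_rot: [0.994, 0.11, 0.001, -0.001]
ft_force: [0.9, -0.7, -1.1]
grip_width: 0.0118
grip_force: 35.0
```

Call:
step_arm([
  [0,0,-0.001,0,0,0],
  [0,0,-0.001,0,0,0],
  [0,0,0,0,0,0],
])

```text
time: 14.02
position: [0.5107, -0.2916, 0.3852]
tool_rot: [0.994, 0.11, 0.0, 0.0]
ft_force: [0.6, -0.0, -1.9]
grip_width: 0.0116
grip_force: 35.0
```

Call:
step_arm([
  [0,0,-0.001,0,0,0],
  [0,0,0,0,0,0],
  [0,0,0,0,0,0],
])

```text
time: 14.4
position: [0.5105, -0.2917, 0.3843]
tool_rot: [0.994, 0.11, 0.0, 0.0]
ft_force: [0.4, -0.2, -2.8]
grip_width: 0.0117
grip_force: 35.0
```

Call:
step_arm([
  [0,0,0.002,0,0,0],
  [0,0,0.002,0,0,0],
  [0,0,0.002,0,0,0],
  [0,0,0.001,0,0,0],
  [0,0,0.001,0,0,0],
  [0,0,0,0,0,0],
])

```text
time: 15.15
position: [0.5105, -0.2917, 0.3924]
tool_rot: [0.994, 0.11, 0.0, 0.0]
ft_force: [0.3, -0.2, -1.8]
grip_width: 0.0115
grip_force: 35.0
```

Call:
step_arm([
  [0,0,0.001,0,0,0],
  [0,0,0.001,0,0,0],
  [0,0,0,0,0,0],
])

```text
time: 15.52
position: [0.5105, -0.2917, 0.3943]
tool_rot: [0.994, 0.11, 0.0, 0.0]
ft_force: [0.3, -0.1, -1.3]
grip_width: 0.0114
grip_force: 35.0
```

Call:
step_arm([
  [0,0,0.001,0,0,0],
  [0,0,0.0005,0,0,0],
  [0,0,0,0,0,0],
])

```text
time: 15.9
position: [0.5106, -0.2915, 0.3952]
tool_rot: [0.994, 0.11, 0.0, -0.0]
ft_force: [1.3, -1.0, -6.3]
grip_width: 0.012
grip_force: 35.0
```

Call:
step_arm([
  [0,0,0.0004,0,0,0],
  [0,0,0,0,0,0],
  [0,0,0,0,0,0],
])

```text
time: 16.27
position: [0.5106, -0.2915, 0.3957]
tool_rot: [0.994, 0.11, 0.0, -0.0]
ft_force: [3.4, 0.3, -11.0]
grip_width: 0.0116
grip_force: 35.0
```

Call:
step_arm([
  [0,0,-0.002,0,0,0],
  [0,0,-0.002,0,0,0],
  [0,0,-0.003,0,0,0],
  [0,0,-0.003,0,0,0],
  [0,0,-0.002,0,0,0],
  [0,0,-0.001,0,0,0],
  [0,0,0,0,0,0],
])

```text
time: 17.15
position: [0.5105, -0.2917, 0.3831]
tool_rot: [0.994, 0.11, -0.0, -0.0]
ft_force: [-0.2, -0.5, -1.3]
grip_width: 0.0119
grip_force: 35.0
```

Call:
step_arm([
  [0,0,-0.001,0,0,0],
  [0,0,-0.001,0,0,0],
  [0,0,0,0,0,0],
])

```text
time: 17.52
position: [0.5105, -0.2917, 0.3811]
tool_rot: [0.994, 0.11, -0.0, -0.0]
ft_force: [-0.4, -0.2, -1.2]
grip_width: 0.012
grip_force: 35.0
```

Call:
step_arm([
  [0,0,-0.001,0,0,0],
  [0,0,0,0,0,0],
])

```text
time: 17.77
position: [0.5105, -0.2917, 0.3802]
tool_rot: [0.994, 0.11, 0.0, 0.0]
ft_force: [-0.2, 0.8, -1.1]
grip_width: 0.0118
grip_force: 35.0
```

Call:
step_arm([
  [0,0,-0.001,0,0,0],
  [0,0,0,0,0,0],
])

```text
time: 18.02
position: [0.5105, -0.2917, 0.3798]
tool_rot: [0.994, 0.11, 0.0, 0.0]
ft_force: [-1.5, 0.3, 3.3]
grip_width: 0.0118
grip_force: 35.0
```

Call:
step_arm([
  [0,0,-0.0007,0,0,0],
  [0,0,0,0,0,0],
])

```text
time: 18.27
position: [0.5105, -0.2917, 0.3796]
tool_rot: [0.994, 0.11, 0.0, 0.0]
ft_force: [-1.2, 2.0, 5.9]
grip_width: 0.0117
grip_force: 35.0
```

Call:
step_arm([
  [0,0,0.0012,0,0,0],
  [0,0,0,0,0,0],
], squeeze=10)

```text
time: 18.52
position: [0.5107, -0.2919, 0.3798]
tool_rot: [0.994, 0.11, 0.0, 0.0]
ft_force: [0.5, -0.0, 2.3]
grip_width: 0.0122
grip_force: 10.0
```

Call:
step_arm([
  [0,0,0,0,0,0],
  [0,0,0,0,0,0],
  [0,0,0,0,0,0],
  [0,0,0,0,0,0],
], squeeze=3)

```text
time: 19.02
position: [0.5106, -0.2919, 0.3798]
tool_rot: [0.994, 0.11, 0.0, 0.0]
ft_force: [0.4, -0.7, 2.3]
grip_width: 0.0118
grip_force: 3.0
```

Call:
step_arm([
  [0,0,0,0,0,0],
  [0,0,0,0,0,0],
  [0,0,0,0,0,0],
  [0,0,0,0,0,0],
], jaw=0.035)

```text
time: 19.52
position: [0.5104, -0.2916, 0.3795]
tool_rot: [0.994, 0.11, -0.0, -0.0]
ft_force: [-0.1, -0.8, -0.8]
grip_width: 0.034
grip_force: 0.0
```

Call:
step_arm([
  [0,0,0.005,0,0,0],
  [0,0,0.01,0,0,0],
  [0,0,0.01,0,0,0],
  [0,0,0.02,0,0,0],
  [0,0,0.03,0,0,0],
  [0,0,0.03,0,0,0],
  [-0.02,0,0,0,0,0],
  [-0.04,0,0,0,0,0],
  [-0.04,0,0,0,0,0],
  [0,0,0,0,0,0],
])

```text
time: 20.78
position: [0.4085, -0.2912, 0.4855]
tool_rot: [0.994, 0.109, -0.0, -0.0]
ft_force: [0.5, 0.3, -0.4]
grip_width: 0.0351
grip_force: 0.0
```

```bash
python3 look.py 6|cut -c1-250
python3 - <<'E'
from h import *
w=np.load('v6.npz')['w'];X,Y,Z=w[...,0],w[...,1],w[...,2]
m=(Z>.2)&(Z<.25)&(X>.46)&(X<.545)&(Y>-.33)&(Y<-.26)
p=w[m];print(len(p),cv2.minAreaRect(p[:,:2].astype(np.float32)*1000),p.max(0))
E
python3 ana.py 6 | grep lid
```

```text
20.775 [ 0.4085 -0.2912  0.4855] [[0.976, 0.217, -0.0], [0.217, -0.976, -0.0], [-0.0, -0.0, -1.0]] 0.1822
cam [ 0.486 -0.274  0.465] [[0.22, 0.93, 0.28], [-0.98, 0.21, 0.06], [-0.0, -0.29, 0.96]] 306.51008851573175 0.9960428873697916
hanger 0.83 [280.  73.  50.  45.] 1540 [[0.495, -0.316, 0.064], [0.509, -0.289, 0.139], [0.547, -0.269, 0.229]]
hanger_grip 0.56 [283.  72.  50.  45.] 1548 [[0.495, -0.314, 0.062], [0.509, -0.288, 0.139], [0.547, -0.268, 0.229]]
blue_pail 0.65 [293.  40. 130.  81.] 5116 [[0.509, -0.324, 0.041], [0.553, -0.285, 0.188], [0.571, -0.235, 0.212]]
blue_ring_bar 0.58 [294.  42. 132.  80.] 5073 [[0.509, -0.324, 0.043], [0.553, -0.285, 0.188], [0.57, -0.236, 0.212]]
692 ((507.4865417480469, -292.54547119140625), (28.3155574798584, 12.446433067321777), 11.66077709197998) [ 0.52093296 -0.28435671  0.22968216]
lid c [ 0.6252 -0.2725] r 0.0777 z 0.2102
```

View pics/w6.png

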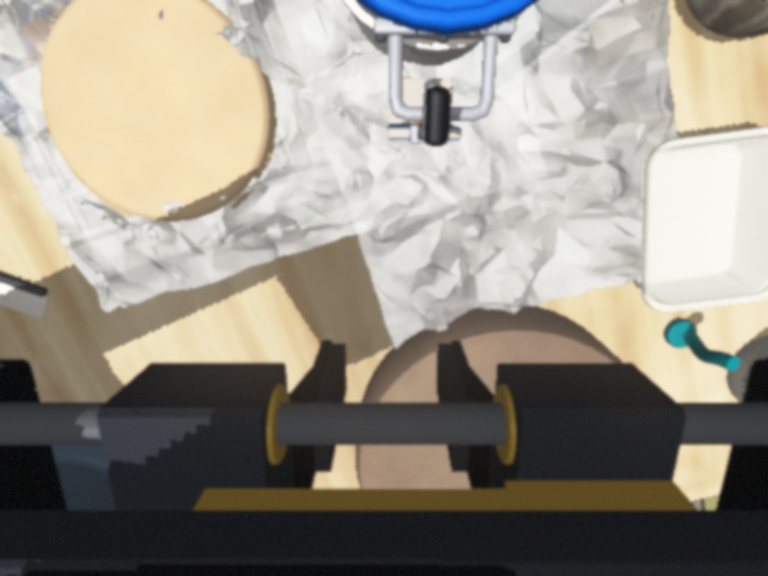

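The grip is at about (436,115) and the hook hangs on the front bar. The tile is upright, the pail has not moved, and the gripper is well clear. I'll let any swing die down, then hand in.

Call:
step_arm([
  [0,0,0,0,0,0],
  [0,0,0,0,0,0],
  [0,0,0,0,0,0],
  [0,0,0,0,0,0],
  [0,0,0,0,0,0],
  [0,0,0,0,0,0],
  [0,0,0,0,0,0],
  [0,0,0,0,0,0],
  [0,0,0,0,0,0],
  [0,0,0,0,0,0],
  [0,0,0,0,0,0],
  [0,0,0,0,0,0],
])

```text
time: 22.58
position: [0.4105, -0.2917, 0.4846]
tool_rot: [0.994, 0.11, -0.0, -0.0]
ft_force: [-0.0, -0.3, -0.6]
grip_width: 0.0353
grip_force: 0.0
```

Call:
step_arm([
  [0,0,0,0,0,0],
  [0,0,0,0,0,0],
  [0,0,0,0,0,0],
  [0,0,0,0,0,0],
  [0,0,0,0,0,0],
  [0,0,0,0,0,0],
  [0,0,0,0,0,0],
  [0,0,0,0,0,0],
  [0,0,0,0,0,0],
  [0,0,0,0,0,0],
  [0,0,0,0,0,0],
  [0,0,0,0,0,0],
])

```text
time: 24.08
position: [0.4105, -0.2917, 0.4847]
tool_rot: [0.994, 0.11, 0.0, -0.0]
ft_force: [0.9, -0.0, -0.1]
grip_width: 0.0349
grip_force: 0.0
```

Run:
```python
from h import *
for i in range(3):
    w=cloud(ext('wrist'));X,Y,Z=w[...,0],w[...,1],w[...,2]
    p=w[(Z>.2)&(Z<.25)&(X>.46)&(X<.545)&(Y>-.33)&(Y<-.26)];print(np.mean(p,0).round(4),p[:,2].max().round(4))
print(hand_in())
```

```text
[ 0.5077 -0.2918  0.2253] 0.2298
[ 0.5077 -0.2919  0.2254] 0.2303
[ 0.5077 -0.2919  0.2253] 0.2304
the job is handed in; nothing more can be done
None
```

The blue tile is clipped to the blue-lidded pail's D-ring and hanging still; the gate snapped shut and held against an upward pull of about 9 N, and the job is handed in (no verdict was shown).

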